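# Sweep the finished parts into the collecting bay

### The arm

A 7-joint arm with a two-finger parallel gripper is mounted at the origin on a cart in front of the work surface, level with it; the furniture and walls round the work are solid. World frame = base frame: x ahead of the robot, y to its left, z up, the work surface at z = 0. Lengths are in m, angles in rad, forces in N, time in s.
With the tool pointing down it reaches from about 0.4 to 0.75 m from the base axis. Payload 19.5 kg.
Tool frame: the origin (TCP) lies on the centre line of the jaws, within the pads' length; the fingertips stand 8 mm ahead of it and the grasp point (between the pads) lies 11 mm behind it; z points along the fingers, y is the line along which they close (so a half turn about z gives the same grasp; the last joint's range is limited). The gripper opens to 85 mm and grips with 20 to 120 N. Pads are 22 mm wide; open, the fingers measure 114 mm over their backs; the gripper's body (76 mm by 85 mm) begins 54 mm behind the grasp point. The pads swing forward as they close: fully open they stand 13 mm farther back than shut.
Start: joints at [1.126, 0.707, -0.028, 1.485, 0.022, 0.951, -0.075], TCP at [0.225, -0.529, 0.239] pointing down, gripper open.
Joint ranges: [-2.71, 2.71], [-0.32, 2.16], [-1.57, 1.52], [0, 2.45], [-1.46, 4.6], [0, 2.02], [-2.83, 2.83]. Speed limits (rad/s): [1.89, 1.89, 2.57, 2.57, 3.01, 3.01, 3.01].

### API

Orientations are given as a rotation vector (axis times angle).
In Python, from station import arm gives the robot as it stands.
- The arm moves only by the shell command python3 steer.py 'ROWS'. ROWS is rows parted by semicolons, their numbers by spaces, 1 to 5 of them, each of 7 numbers: dx, dy, dz in m, then a rotation vector rx, ry, rz in rad, then the finger opening in m; each row shifts and turns the commanded pose from where the row before left it, along the tool's axes as they then stand; what a row does not reach is not made up. A row lasts 1/12 s, in which the tool goes at most 0.0417 m and 0.125 rad, less where a joint would pass 70% of its speed; a pose out of reach is approached as far as the arm can. The fingers move at their own pace and stop on an object; the grip force is fixed at half the most. Time passes only in rows, so rows that do not move let the fingers close. It prints the time, the measured TCP pose, the force, the opening and the grip force at its end.
- arm.get_obs(): the state, without advancing time (a new reading comes with each control period).
- arm.grab_frame(name): name is "side" or "top"; returns the picture (420x560x3 uint8, red, green, blue); there is no depth.
- arm.camera_model(name): a dict with "fx", "fy", "cx", "cy" (pixels), "dist_coeffs" ([k1, k2, p1, p2, k3] as OpenCV has them; the pictures are not rectified), "extrinsics" (4x4, takes a point from camera to world coordinates). Camera axes: x right, y down, z forward; pixel columns grow to the right and rows downward; lengths in m; the calibration is good to about 2 mm. A picture is of the moment at which its call begins. camera_model takes no time and is no camera call.
- arm.sign_off(): hands the job in; it is judged then, once.
The state is a dict: "clock": time; "q": joint angles; "joint_vel": joint speeds; "joint_torque": joint torques, N m; "position": TCP position; "orientation": TCP orientation; "wrist_force": force on the tool from outside, world axes, zero at the start; "torque": the same for the moment, N m; "grip_width": finger opening in m; "grasp_force": force on a finger pad.
Only numpy, scipy, OpenCV 4.12 (cv2) and the standard library are available. Lean on these libraries where they do the work, as an engineer would, in place of code of your own. Each camera call takes 0.05 s, during which the arm holds its last target. There are 200 camera calls.

### The job

Sweep the two milled aluminium parts that lie by themselves on the bare wood at the near end of the cart (not those set out in rows behind) into the blue three-sided collecting bay with your closed fingers, until the middle of each part is over the green patch on the bay's floor. Push the parts along the cart top, flat as they lie: do not pick up or tip either of them. Leave the three steel collets on the cart standing where they are, and finish with the hand clear of everything.

Things in the scene. Friction and masses are not known exactly. Their poses are not given: they have to be found in the camera images.
- bay: blue sheet-metal bay fixed to the cart top: three walls 28 mm high, 4 mm thick, no floor or step (parts slide on the cart top). Inside 190 mm along x (-95 to +95), 120 mm along y (back wall y -60, open mouth y +60, facing +y). Flat green patch: full width, from the back wall to y +26. Feet 6 mm high stick out 17 mm beyond the side walls. Origin: centre of the inner floor, z up
- part_a: one of two identical loose milled aluminium blocks on a base plate, silver, screws on top: base plate 30 x 54 x 4 mm, body 28 x 48 mm, 22 mm high to the top face (24 over the screw heads), about 0.09 kg, lying loose and flat on the cart top. Origin: centre of the underside; x across the 30 mm width, y along the 54 mm length, z up
- part_b: one of two identical loose milled aluminium blocks on a base plate, silver, screws on top: base plate 30 x 54 x 4 mm, body 28 x 48 mm, 22 mm high to the top face (24 over the screw heads), about 0.09 kg, lying loose and flat on the cart top. Origin: centre of the underside; x across the 30 mm width, y along the 54 mm length, z up
- small_collet: small dark grey steel spring collet standing upright and loose on the cart top, 22 mm diameter, 30 mm high, a bystander that stays where it is. Origin: centre of the underside, z up
- mid_collet: middle-sized silver steel spring collet standing upright and loose on the cart top, 26 mm diameter, 34 mm high, a bystander that stays where it is. Origin: centre of the underside, z up
- large_collet: large silver steel spring collet standing upright and loose on the cart top, 29 mm diameter, 38 mm high, a bystander that stays where it is. Origin: centre of the underside, z up

How it is judged:
By the outcome, as a careful person would: the job done as asked, in the order asked, and still so for the second after the job is handed in, with the robot touching nothing.
It also fails if it takes over 64 s, if anything falls off the work surface, if the arm or the gripper's body presses on something with over 40 N, if the wrist force passes 120 N, or if a joint passes its speed limit or range.

## Working session

There is one attempt and no reset: what is moved stays moved. The work goes in short steps, Python scripts to look and compute and a shell command to move; the robot and the scene stay as the last step left them, time stands still between calls to the robot, and variables do not carry over. Pictures are saved under pics/ and viewed, at most 10 in all, crops included, and the job is handed in when it is done.

```bash
ls; mkdir -p pics
python3 - <<'E'
from station import arm
import cv2
for n in("top","side"):
    cv2.imwrite(f"pics/{n}0.png",arm.grab_frame(n)[:,:,::-1]); m=arm.camera_model(n); print(n,m)
o=arm.get_obs(); print(o["clock"],o["position"],o["orientation"],o["grip_width"])
E
```

```text
pics
station.py
steer.py
top {'fx': 413.1493102631837, 'fy': 413.1493102631837, 'cx': 287.4039778767834, 'cy': 213.6820923345088, 'dist_coeffs': array([0.01794624, 0.        , 0.        , 0.        , 0.        ]), 'extrinsics': array([[-0.00342942, -0.98602352,  0.16657088,  0.42100051],
       [-0.99998288,  0.00417139,  0.00410476,  0.039879  ],
       [-0.00474222, -0.16655395, -0.98602094,  0.88219137],
       [ 0.        ,  0.        ,  0.        ,  1.        ]])}
side {'fx': 429.7232724260288, 'fy': 429.7232724260288, 'cx': 278.5037156340425, 'cy': 213.18071218588435, 'dist_coeffs': array([-0.00830005,  0.        ,  0.        ,  0.        ,  0.        ]), 'extrinsics': array([[ 0.99994924,  0.00363389, -0.00939714,  0.55487514],
       [ 0.00979735, -0.5682661 ,  0.82278652, -0.6657974 ],
       [-0.00235016, -0.82283682, -0.56827286,  0.52728701],
       [ 0.        ,  0.        ,  0.        ,  1.        ]])}
0.1 [ 0.22530292 -0.52878243  0.23890819] [-3.07721328e+00 -6.28221281e-01  3.39703463e-04] 0.08539872375904783
```

View pics/top0.png

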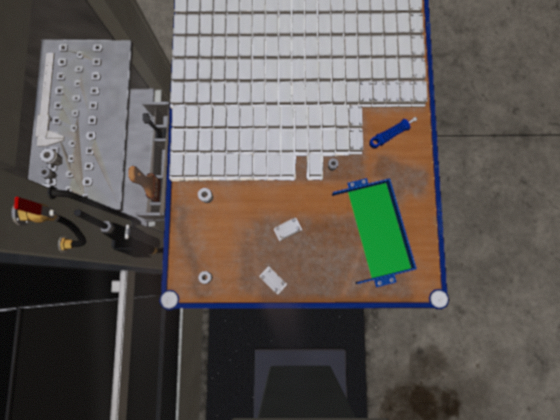

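View pics/side0.png

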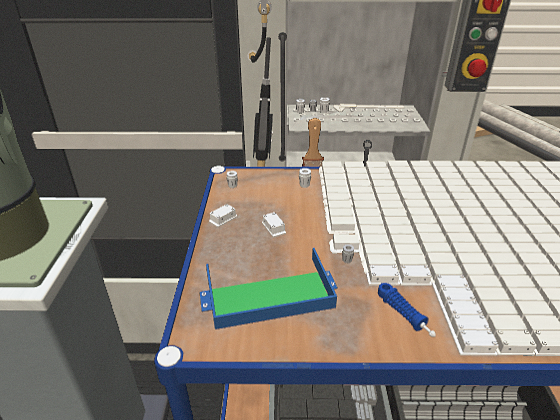

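The top view shows the loose parts at about (287,229) and (273,280). The collets are at (205,195), (205,277) and (333,163). The bay runs from (350,185) to (412,275), with its mouth facing left (+y).

```bash
cat > h.py <<'E'
import numpy as np, cv2
from station import arm
from scipy.spatial.transform import Rotation as R
def ray(n,uv,z):
    m=arm.camera_model(n); K=np.array([[m["fx"],0,m["cx"]],[0,m["fy"],m["cy"]],[0,0,1]])
    p=cv2.undistortPoints(np.float64(uv).reshape(-1,1,2),K,m["dist_coeffs"]).reshape(-1,2)
    T=m["extrinsics"]; d=np.c_[p,np.ones(len(p))]@T[:3,:3].T; c=T[:3,3]
    return (c+d*((z-c[2])/d[:,2])[:,None])[:,:2]
def blobs(im,mask,n,z,amin=60,amax=1500,box=None):
    cs,_=cv2.findContours(mask.astype(np.uint8),cv2.RETR_EXTERNAL,cv2.CHAIN_APPROX_NONE)
    for c in cs:
        a=cv2.contourArea(c)
        if not amin<a<amax: continue
        w=ray(n,c,z).astype(np.float32); r=cv2.minAreaRect(w*1000)
        u=c.reshape(-1,2).mean(0)
        if box and not(box[0]<u[0]<box[1] and box[2]<u[1]<box[3]): continue
        b=cv2.boxPoints(r); e=max([b[1]-b[0],b[2]-b[1]],key=np.linalg.norm)
        print(n,u.round(),"area",a,"centre mm",np.round(r[0]),"size",np.round(r[1]),"long axis deg",round(float(np.degrees(np.arctan2(e[1],e[0]))%180)))
def look(n,box):
    im=arm.grab_frame(n); h=cv2.cvtColor(im,cv2.COLOR_RGB2HSV); 
    blobs(im,(h[...,1]<70)&(h[...,2]>110),n,.018,box=box)
    g=(h[...,0]>45)&(h[...,0]<75)&(h[...,1]>150)
    blobs(im,g,n,0,500,20000)
    return im
E
python3 - <<'E'
from h import *
look("top",(175,350,150,295)); look("side",(190,360,160,270))
print(ray("top",[(334,194),(388,181),(413,268),(357,283)],.028), ray("top",[(169,299),(438,299)],0))
o=arm.get_obs(); print(R.from_rotvec(o["orientation"]).as_matrix().round(3))
E
```

```text
top [204. 277.] area 124.5 centre mm [435. 216.] size [25. 25.] long axis deg 90
top [273. 279.] area 424.0 centre mm [429.  75.] size [61. 35.] long axis deg 45
top [287. 229.] area 381.5 centre mm [534.  44.] size [33. 57.] long axis deg 115
top [204. 194.] area 141.5 centre mm [609. 221.] size [29. 28.] long axis deg 2
top [379. 230.] area 3382.5 centre mm [ 536. -152.] size [190.  86.] long axis deg 14
side [232. 179.] area 122.0 centre mm [436. 212.] size [24. 81.] long axis deg 96
side [304. 177.] area 179.0 centre mm [607. 222.] size [91. 27.] long axis deg 88
side [218. 169.] area 76.5 centre mm [396. 260.] size [32. 42.] long axis deg 122
[[ 0.60704408 -0.05512566]
 [ 0.634672   -0.1700886 ]
 [ 0.45159356 -0.212951  ]
 [ 0.42161227 -0.09773249]] [[ 0.39016611  0.29173694]
 [ 0.38849345 -0.26948311]]
[[ 0.92   0.392 -0.   ]
 [ 0.392 -0.92   0.001]
 [-0.    -0.001 -1.   ]]
```

```bash
r='0 0 0 0 0 -0.1177 0'
python3 steer.py '0 0 0 0 0 -0.1177 0; 0 0 0 0 0 -0.1177 0; 0 0 0 0 0 -0.1177 0; 0 0 0 0 0 -0.1177 0; 0 0 0 0 0 -0.1177 0'
python3 steer.py '0 0 0 0 0 -0.1177 0; 0 0 0 0 0 -0.1177 0; 0 0 0 0 0 -0.1177 0; 0 0 0 0 0 -0.1177 0; 0 0 0 0 0 -0.1177 0'
python3 steer.py '0 0 0 0 0 -0.1177 0; 0 0 0 0 0 -0.1177 0; 0 0 0 0 0 0 0'
cat >> h.py <<'E'
a=np.radians(14); EX=np.array([np.cos(a),np.sin(a)]); EY=np.array([-np.sin(a),np.cos(a)]); O=np.array([.531,-.135])
def bay(p): return np.array([(np.asarray(p)[:2]-O)@EX,(np.asarray(p)[:2]-O)@EY])
def goto(bx,by,z):
    o=arm.get_obs(); M=R.from_rotvec(o["orientation"]).as_matrix()
    t=np.r_[O+bx*EX+by*EY,z]
    print("clock",o["clock"],"bay mm",(bay(o["position"])*1e3).round(1),"z",round(o["position"][2]*1e3,1),"tool x deg",np.degrees(np.arctan2(M[1,0],M[0,0])).round(1),"delta tool",(M.T@(t-o["position"])).round(4),"F",np.round(o["wrist_force"],1), "tilt",M[:,2].round(3),"w",o["grip_width"])
E
python3 -c "
from h import *
goto(.046,.245,.1)"
```

```text
clock: 0.62
position: [0.2254, -0.5289, 0.2392]
orientation: [-2.759, -1.502, 0.0]
wrist_force: [-0.1, 0.2, -0.7]
grip_width: 0.0254
grasp_force: 0.0
clock: 1.03
position: [0.2253, -0.5289, 0.2392]
orientation: [-2.205, -2.237, -0.0]
wrist_force: [-0.1, -0.5, 0.2]
grip_width: 0.0002
grasp_force: 0.0
clock: 1.28
position: [0.2251, -0.529, 0.2391]
orientation: [-1.927, -2.481, -0.001]
wrist_force: [0.0, -0.3, -1.1]
grip_width: -0.0
grasp_force: 0.0
clock 1.2833 bay mm [-392.1 -308.3] z 239.1 tool x deg 104.3 delta tool [0.5507 0.4412 0.1394] F [ 0.  -0.3 -1.1] tilt [-0.     0.001 -1.   ] w -3.530197398194132e-05
```

```bash
python3 steer.py '0.0275 0.022 0 0 0 0 0; 0.0275 0.022 0 0 0 0 0; 0.0275 0.022 0 0 0 0 0; 0.0275 0.022 0 0 0 0 0; 0.0275 0.022 0 0 0 0 0' >/dev/null
python3 steer.py '0.0275 0.022 0 0 0 0 0; 0.0275 0.022 0 0 0 0 0; 0.0275 0.022 0 0 0 0 0; 0.0275 0.022 0 0 0 0 0; 0.0275 0.022 0 0 0 0 0'
python3 steer.py '0.0275 0.022 0 0 0 0 0; 0.0275 0.022 0 0 0 0 0; 0.0275 0.022 0 0 0 0 0; 0.0275 0.022 0 0 0 0 0; 0.0275 0.022 0 0 0 0 0' >/dev/null
python3 steer.py '0.0275 0.022 0 0 0 0 0; 0.0275 0.022 0 0 0 0 0; 0.0275 0.022 0 0 0 0 0; 0.0275 0.022 0 0 0 0 0; 0 0 0 0 0 0 0' >/dev/null
python3 -c "
from h import *
goto(.046,.245,.06)"
```

```text
clock: 2.12
position: [0.3727, -0.2074, 0.2394]
orientation: [1.941, 2.47, 0.0]
wrist_force: [0.5, -0.3, 0.5]
grip_width: 0.0
grasp_force: 0.0
clock 2.95 bay mm [ 29.  220.2] z 239.2 tool x deg 104.1 delta tool [0.0242 0.0167 0.1793] F [ 0.7  2.  -1.1] tilt [ 0.001  0.004 -1.   ] w 5.0949827661846695e-05
```

```bash
python3 steer.py '0.0245 0.017 0 0 0 0 0; 0 0 0.04 0 0 0 0; 0 0 0.04 0 0 0 0; 0 0 0.04 0 0 0 0; 0 0 0.04 0 0 0 0' >/dev/null
python3 steer.py '0 0 0.03 0 0 0 0; 0 0 0.01 0 0 0 0; 0 0 0 0 0 0 0'
python3 - <<'E'
from h import *
goto(.046,.245,.0105)
im=look("top",(175,350,150,295)); cv2.imwrite("pics/t1.png",cv2.resize(im[130:310,160:440],None,fx=2.5,fy=2.5)[:,:,::-1])
E
```

```text
clock: 3.62
position: [0.5143, 0.1069, 0.0378]
orientation: [-1.936, -2.472, 0.004]
wrist_force: [1.1, -0.2, -0.3]
grip_width: -0.0002
grasp_force: 0.0
clock 3.6167 bay mm [ 42.3 238.7] z 37.8 tool x deg 103.9 delta tool [0.0063 0.0038 0.0273] F [ 1.1 -0.2 -0.3] tilt [-0.003 -0.001 -1.   ] w -0.00020191074820119804
top [382. 228.] area 2654.0 centre mm [ 537. -156.] size [190.  79.] long axis deg 14
```

View pics/t1.png

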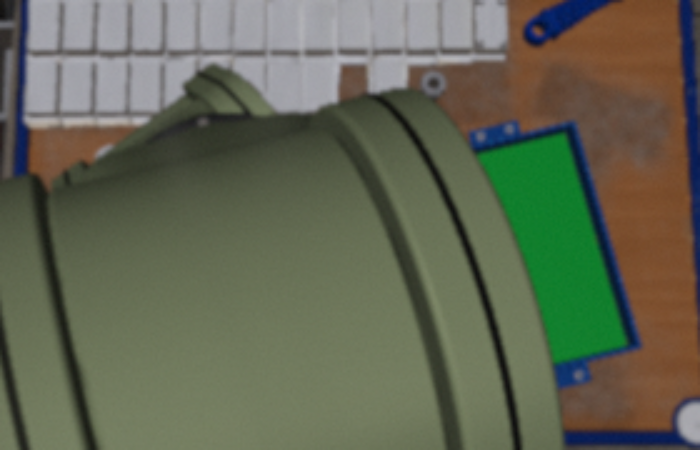

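The arm hides the work from the top camera, so I'll use the side camera for close work.

```bash
python3 steer.py '0.006 0.004 0.015 0 0 0 0; 0 0 0.008 0 0 0 0; 0 0 0.002 0 0 0 0; 0 0 0 0 0 0 0'
python3 - <<'E'
from h import *
goto(.046,.245,.0105)
im=arm.grab_frame("side"); cv2.imwrite("pics/s1.png",cv2.resize(im[140:340,160:400],None,fx=3,fy=3)[:,:,::-1])
E
```

```text
clock: 4.0
position: [0.5177, 0.1136, 0.0151]
orientation: [1.935, 2.475, 0.0]
wrist_force: [0.3, 0.1, 0.3]
grip_width: 0.0001
grasp_force: 0.0
clock 4.0 bay mm [ 47.3 244.4] z 15.1 tool x deg 104.0 delta tool [ 0.0006 -0.0013  0.0046] F [0.3 0.1 0.3] tilt [ 0.001 -0.    -1.   ] w 6.857244171130406e-05
```

View pics/s1.png

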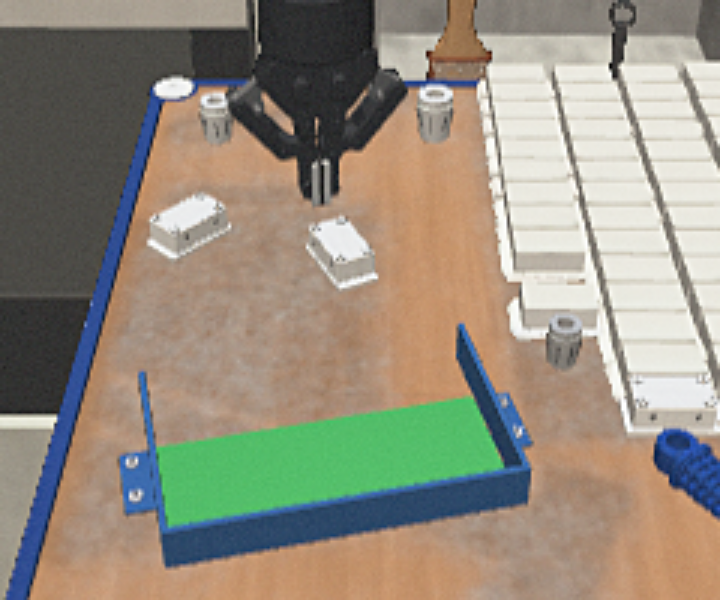

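```bash
python3 steer.py '0 0 0.0045 0 0 0 0; -0.01 -0.001 0 0 0 0 0; -0.015 0 0 0 0 0 0; -0.01 0 0 0 0 0 0; -0.01 0 0 0 0 0 0'
python3 steer.py '-0.015 0 0 0 0 0 0; -0.015 0 0 0 0 0 0; -0.015 0 0 0 0 0 0; -0.01 0 0 0 0 0 0; 0 0 0 0 0 0 0'
python3 - <<'E'
from h import *
goto(.046,.033,.0105)
im=arm.grab_frame("side"); cv2.imwrite("pics/s2.png",cv2.resize(im[140:340,160:400],None,fx=3,fy=3)[:,:,::-1])
E
```

```text
clock: 4.47
position: [0.5277, 0.0685, 0.01]
orientation: [1.935, 2.475, 0.0]
wrist_force: [0.5, 1.7, 0.5]
grip_width: 0.0
grasp_force: 0.5
clock: 4.88
position: [0.5411, 0.0139, 0.0098]
orientation: [1.937, 2.472, -0.001]
wrist_force: [0.2, 0.0, 0.1]
grip_width: 0.0
grasp_force: 0.0
clock 4.8833 bay mm [ 45.8 142.1] z 9.8 tool x deg 103.8 delta tool [-0.1091  0.0005 -0.0006] F [0.2 0.  0.1] tilt [ 0.    -0.001 -1.   ] w 3.4262023460422303e-06
```

View pics/s2.png

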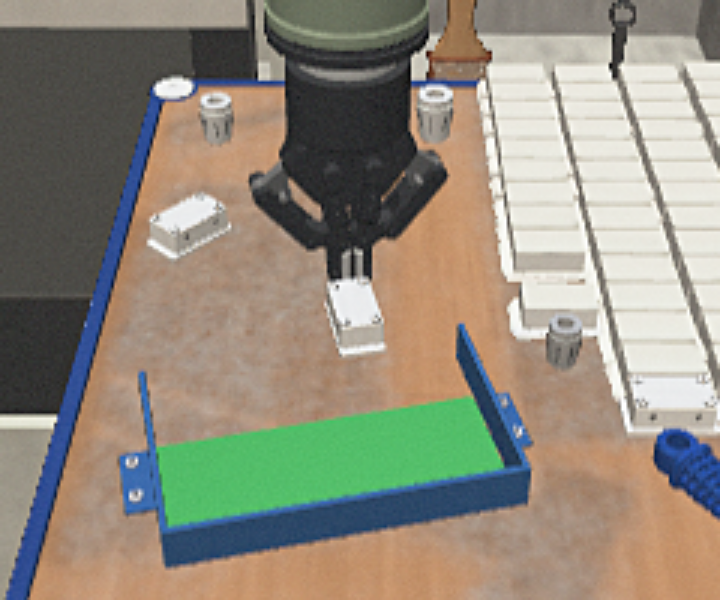

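The part squared up against the fingers. I'll push it on into the bay.

```bash
python3 steer.py '-0.01 0 -0.0005 0 0 0 0; -0.015 0 0 0 0 0 0; -0.015 0 0 0 0 0 0; -0.015 0 0 0 0 0 0; -0.015 0 0 0 0 0 0'
python3 steer.py '-0.013 0 0 0 0 0 0; -0.012 0 0 0 0 0 0; -0.01 0 0 0 0 0 0; -0.006 0 0 0 0 0 0; 0 0 0 0 0 0 0'
python3 - <<'E'
from h import *
goto(.046,.033,.0105)
im=arm.grab_frame("side"); cv2.imwrite("pics/s3.png",cv2.resize(im[140:340,160:400],None,fx=3,fy=3)[:,:,::-1])
E
```

```text
clock: 5.35
position: [0.5579, -0.0517, 0.0104]
orientation: [-1.933, -2.477, -0.0]
wrist_force: [0.1, 0.4, -0.1]
grip_width: 0.0001
grasp_force: 0.4
clock: 5.77
position: [0.5678, -0.0923, 0.0103]
orientation: [1.935, 2.474, -0.0]
wrist_force: [-0.8, -0.9, 0.3]
grip_width: 0.0001
grasp_force: 0.0
clock 5.7667 bay mm [46.  32.5] z 10.3 tool x deg 103.9 delta tool [ 0.0005  0.     -0.0002] F [-0.8 -0.9  0.3] tilt [ 0. -0. -1.] w 0.00011521245943293166
```

View pics/s3.png

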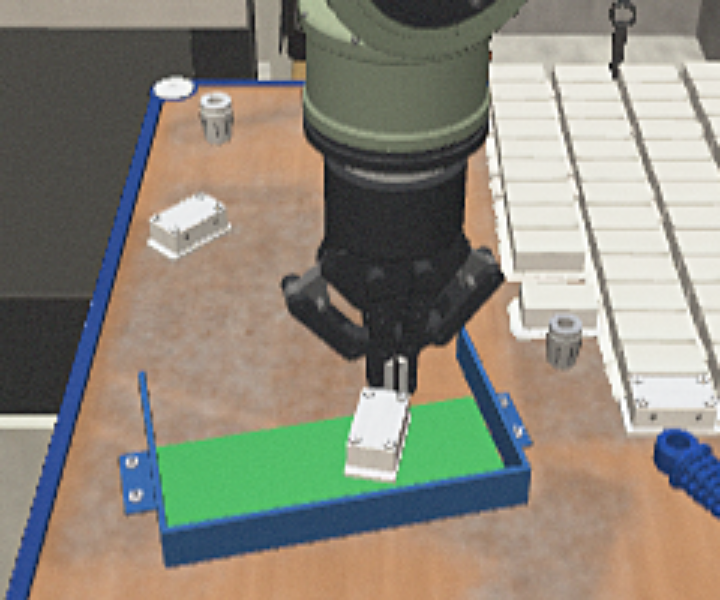

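Part P2 is over the green, turned slightly. Now I'll back off, rise and go behind the other part.

```bash
python3 steer.py '0.015 0 0 0 0 0 0; 0.02 0 0 0 0 0 0; 0 0 -0.03 0 0 0 0; 0 0 -0.04 0 0 0 0; 0 0 -0.02 0 0 0 0' >/dev/null
python3 steer.py '0.03 -0.012 0 0 0 0 0; 0.03 -0.012 0 0 0 0 0; 0.03 -0.012 0 0 0 0 0; 0.03 -0.012 0 0 0 0 0; 0.03 -0.012 0 0 0 0 0' >/dev/null
python3 steer.py '0.03 -0.012 0 0 0 0 0; 0.03 -0.012 0 0 0 0 0; 0.018 -0.01 0 0 0 0 0; 0 0 0 0 0 0 0'
python3 - <<'E'
from h import *
goto(-.048,.293,.0105)
E
```

```text
clock: 6.98
position: [0.41, 0.1453, 0.1006]
orientation: [-1.925, -2.48, -0.001]
wrist_force: [-0.6, 1.2, -0.7]
grip_width: 0.0004
grasp_force: 0.0
clock 6.9833 bay mm [-49.6 301.2] z 100.6 tool x deg 104.4 delta tool [-0.0084  0.0017  0.09  ] F [-0.6  1.2 -0.7] tilt [-0.001  0.002 -1.   ] w 0.00040564817795747145
```

```bash
python3 steer.py '-0.004 0.001 0.03 0 0 0 0; 0 0 0.03 0 0 0 0; 0 0 0.02 0 0 0 0; 0 0 0.005 0 0 0 0; 0 0 0 0 0 0 0'
python3 - <<'E'
from h import *
goto(-.048,.29,.0105)
im=arm.grab_frame("side"); cv2.imwrite("pics/s4.png",cv2.resize(im[140:340,160:400],None,fx=3,fy=3)[:,:,::-1])
E
```

```text
clock: 7.4
position: [0.4141, 0.1377, 0.0146]
orientation: [-1.933, -2.476, 0.003]
wrist_force: [0.3, -0.6, 0.2]
grip_width: -0.0
grasp_force: 0.0
clock 7.4 bay mm [-47.5 292.9] z 14.6 tool x deg 104.0 delta tool [-0.0029 -0.0005  0.0041] F [ 0.3 -0.6  0.2] tilt [-0.002 -0.001 -1.   ] w -1.3340305594277391e-05
```

View pics/s4.png

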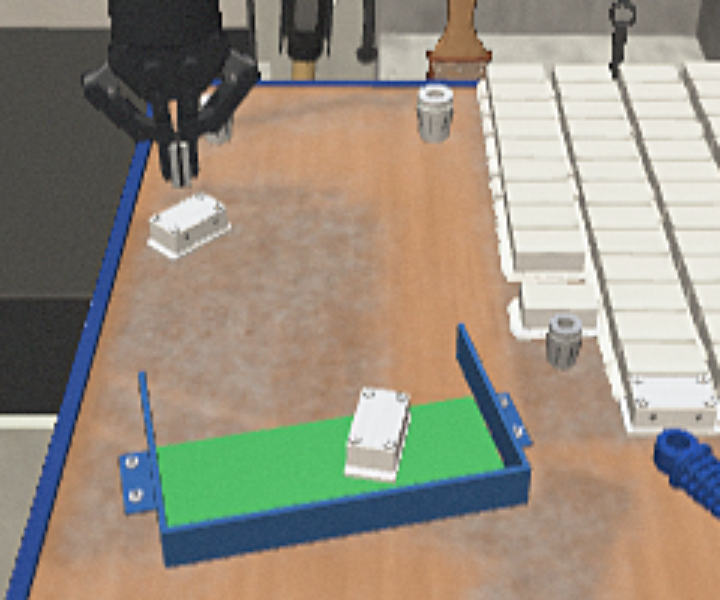

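```bash
python3 steer.py '0 0 0.004 0 0 0 0; -0.01 0 0 0 0 0 0; -0.012 0 0 0 0 0 0; -0.01 0 0 0 0 0 0; -0.01 0 0 0 0 0 0'
python3 steer.py '-0.012 0 0 0 0 0 0; -0.012 0 0 0 0 0 0; -0.012 0 0 0 0 0 0; -0.012 0 0 0 0 0 0; -0.012 0 0 0 0 0 0'
python3 steer.py '-0.012 0 0 0 0 0 0; -0.012 0 0 0 0 0 0; -0.008 0 0 0 0 0 0; 0 0 0 0 0 0 0'
python3 - <<'E'
from h import *
goto(-.048,.020,.0105)
im=arm.grab_frame("side"); cv2.imwrite("pics/s5.png",cv2.resize(im[140:340,160:400],None,fx=3,fy=3)[:,:,::-1])
E
```

```text
clock: 7.87
position: [0.4254, 0.0957, 0.0119]
orientation: [1.935, 2.475, 0.001]
wrist_force: [0.5, 0.8, 0.1]
grip_width: -0.0002
grasp_force: 0.3
clock: 8.28
position: [0.4398, 0.0375, 0.0117]
orientation: [1.934, 2.475, 0.001]
wrist_force: [0.1, 0.6, 1.6]
grip_width: -0.0001
grasp_force: 0.4
clock: 8.62
position: [0.4475, 0.0056, 0.0116]
orientation: [1.937, 2.472, -0.0]
wrist_force: [-0.1, -0.0, -0.0]
grip_width: 0.0
grasp_force: 0.0
clock 8.6167 bay mm [-47.  156.6] z 11.6 tool x deg 103.8 delta tool [-0.1366 -0.0006  0.0012] F [-0.1 -0.  -0. ] tilt [ 0.001 -0.001 -1.   ] w 1.1278428782108667e-05
```

View pics/s5.png

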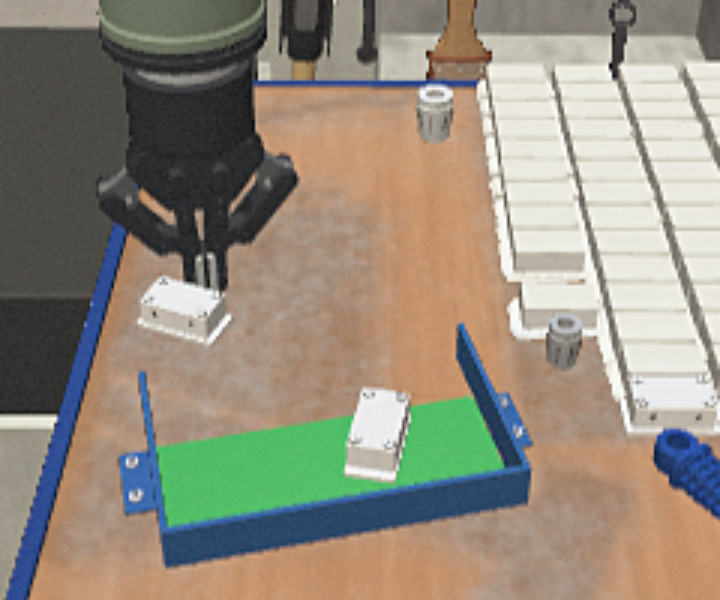

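The part at crop (184,305) has turned too far, and its middle now lies left of the fingers. I'll measure it, back off and push on its left side.

Run:
```python
from h import *
c=lambda L:[(160+x/3,140+y/3) for x,y in L]
p=ray("side",c([(138,322),(212,342),(231,318)]),.002); b=np.array([bay(x) for x in p])*1e3
print(b.round(), np.linalg.norm(b[0]-b[1]),np.linalg.norm(b[1]-b[2]),"centre",(b[0]+b[2])/2,"ang",np.degrees(np.arctan2(*(b[1]-b[0])[::-1])))
print(bay(ray("side",c([(185,303)]),.022)[0])*1e3)
```

```text
[[-93. 139.]
 [-49. 108.]
 [-34. 129.]] 53.38185765846214 25.994389762875304 centre [-63.27066653 134.37564425] ang -35.48387986747104
[-62.46871737 126.30071674]
```

```bash
python3 steer.py '0.015 0 0 0 0 0 0; 0.015 -0.01 0 0 0 0 0; 0 -0.015 0 0 0 0 0; 0 -0.009 0 0 0 0 0; 0 0 0 0 0 0 0'
cat >> h.py <<'E'
def part(box,name=None):
    im=arm.grab_frame("side"); x0,x1,y0,y1=box; h=cv2.cvtColor(im,cv2.COLOR_RGB2HSV)
    if name: cv2.imwrite(f"pics/{name}.png",im[:,:,::-1])
    for lab,m in (("all",(h[...,1]<60)&(h[...,2]>120)),("top",(h[...,1]<40)&(h[...,2]>222))):
        k=np.zeros(m.shape,np.uint8); k[y0:y1,x0:x1]=m[y0:y1,x0:x1]
        cs=cv2.findContours(k,cv2.RETR_EXTERNAL,cv2.CHAIN_APPROX_NONE)[0]
        for c in cs:
            if cv2.contourArea(c)<80: continue
            q=c.reshape(-1,2).astype(float); z=.002 if lab=="all" else .022
            pts=[q[q[:,0].argmin()],q[q[:,1].argmax()],q[q[:,0].argmax()],q.mean(0)]
            print(lab,"area",cv2.contourArea(c),"L B R mean px",np.round(pts).astype(int).tolist(),"bay",[(bay(p)*1e3).round().tolist() for p in ray("side",pts,z)])
            b=np.array([bay(p)*1e3 for p in ray("side",q,.012 if lab=="all" else .022)],np.float32); r=cv2.minAreaRect(b); bb=cv2.boxPoints(r)
            e=max([bb[1]-bb[0],bb[2]-bb[1]],key=np.linalg.norm); print("   rect",np.round(r[0]),np.round(r[1]),"ang",round(float(np.degrees(np.arctan2(e[1],e[0]))+90)%180-90))
E
python3 - <<'E'
from h import *
goto(-.080,.185,.0105); part((195,245,215,262),"s6")
E
```

```text
clock: 9.08
position: [0.4175, 0.0291, 0.0197]
orientation: [-1.926, -2.465, 0.018]
wrist_force: [-0.0, 0.0, -0.2]
grip_width: 0.0
grasp_force: 0.0
clock 9.0833 bay mm [-70.4 186.7] z 19.7 tool x deg 104.0 delta tool [-0.0017 -0.0094  0.0093] F [-0.   0.  -0.2] tilt [-0.018 -0.001 -1.   ] w 1.0801845814915721e-05
all area 875.5 L B R mean px [[199, 258], [214, 261], [243, 261], [224, 250]] bay [[-109.0, 111.0], [-82.0, 96.0], [-30.0, 83.0], [-61.0, 123.0]]
   rect [-61. 124.] [87. 82.] ang 76
top area 155.0 L B R mean px [[207, 240], [225, 245], [232, 240], [219, 239]] bay [[-89.0, 136.0], [-58.0, 113.0], [-43.0, 125.0], [-66.0, 134.0]]
   rect [-64. 133.] [27. 46.] ang -36
```

The top-face measurement works: the part's centre is at bay (-64,133) mm, turned -36°. The arm is at its inner reach limit (z rose), so I'll come forward a little and check z.

```bash
python3 steer.py '-0.005 0.001 0 0 0 0 0; -0.005 0 0 0 0 0 0; 0 0 0 0 0 0 0'
python3 - <<'E'
from h import *
goto(-.072,.17,.0105); print(arm.get_obs()["q"].round(2))
E
```

```text
clock: 9.38
position: [0.4218, 0.0185, 0.019]
orientation: [-1.928, -2.464, 0.019]
wrist_force: [0.3, -0.0, 0.8]
grip_width: 0.0001
grasp_force: 0.0
clock 9.3833 bay mm [-68.8 175.4] z 19.0 tool x deg 103.9 delta tool [-0.0054 -0.003   0.0085] F [ 0.3 -0.   0.8] tilt [-0.017 -0.002 -1.   ] w 0.00014494919023243978
[-0.11  0.96 -0.01  2.18  0.59  0.01 -0.47]
```

```bash
python3 steer.py '-0.006 -0.002 0.003 0 0 0 0; -0.008 -0.001 0.001 0 0 0 0; -0.008 0 0 0 0 0 0; -0.006 0 0 0 0 0 0; 0 0 0 0 0 0 0'
python3 - <<'E'
from h import *
goto(-.072,.17,.0105); part((195,245,215,275))
E
```

```text
clock: 9.8
position: [0.4254, -0.0096, 0.015]
orientation: [-1.929, -2.464, 0.019]
wrist_force: [0.4, 0.2, 0.6]
grip_width: 0.0001
grasp_force: 0.0
clock 9.8 bay mm [-72.1 147.2] z 15.0 tool x deg 103.9 delta tool [0.0228 0.0002 0.0046] F [0.4 0.2 0.6] tilt [-0.017 -0.002 -1.   ] w 7.748665814643771e-05
all area 872.0 L B R mean px [[199, 258], [238, 272], [244, 270], [223, 249]] bay [[-109.0, 111.0], [-44.0, 56.0], [-32.0, 58.0], [-61.0, 125.0]]
   rect [-64. 115.] [134.  82.] ang 80
top area 163.0 L B R mean px [[212, 244], [214, 249], [237, 243], [224, 245]] bay [[-81.0, 122.0], [-79.0, 106.0], [-35.0, 113.0], [-59.0, 113.0]]
   rect [-59. 115.] [27. 47.] ang -14
```

```bash
python3 steer.py '-0.006 0 0.001 0 0 0 0; -0.006 0 0.001 0 0 0 0; -0.003 0 0 0 0 0 0; 0 0 0 0 0 0 0'
python3 - <<'E'
from h import *
goto(-.072,.13,.0105); part((195,255,215,275))
E
```

```text
clock: 10.18
position: [0.4288, -0.0234, 0.0129]
orientation: [-1.927, -2.464, 0.019]
wrist_force: [0.2, -0.5, 0.4]
grip_width: 0.0003
grasp_force: 0.0
clock 10.1833 bay mm [-72.2 133. ] z 12.9 tool x deg 103.9 delta tool [-0.003   0.0003  0.0024] F [ 0.2 -0.5  0.4] tilt [-0.018 -0.002 -1.   ] w 0.00030050146912561385
all area 865.0 L B R mean px [[199, 258], [246, 274], [254, 260], [228, 252]] bay [[-109.0, 111.0], [-31.0, 47.0], [-10.0, 81.0], [-54.0, 115.0]]
   rect [-50. 105.] [ 88. 130.] ang -39
top area 172.5 L B R mean px [[213, 252], [214, 261], [242, 257], [227, 249]] bay [[-82.0, 98.0], [-83.0, 72.0], [-33.0, 71.0], [-57.0, 99.0]]
   rect [-57.  96.] [49. 52.] ang -1
```

```bash
python3 steer.py '0.007 0 0 0 0 0 0; 0 0.014 0 0 0 0 0; -0.007 0 0 0.006 0 0 0; -0.01 0 0 0 0 0 0; -0.01 0 0 0 0 0 0'
python3 steer.py '-0.01 0 0 0 0 0 0; -0.01 0 0 0 0 0 0; -0.005 0 0 0 0 0 0; 0 0 0 0 0 0 0' >/dev/null
python3 - <<'E'
from h import *
goto(-.058,.022,.0105); part((195,275,215,290),"s7")
im=cv2.imread("pics/s7.png"); cv2.imwrite("pics/s7c.png",cv2.resize(im[140:340,160:400],None,fx=3,fy=3))
E
```

```text
clock: 10.65
position: [0.4471, -0.0383, 0.0127]
orientation: [-1.922, -2.463, 0.026]
wrist_force: [-0.3, 1.2, -0.2]
grip_width: -0.0
grasp_force: 0.7
clock 10.9833 bay mm [-58.4  88.1] z 12.6 tool x deg 103.9 delta tool [-0.0661  0.0005  0.0019] F [-0.  -0.1 -0.1] tilt [-0.024 -0.003 -1.   ] w 8.585042013153805e-05
all area 884.0 L B R mean px [[199, 259], [223, 286], [253, 259], [228, 259]] bay [[-109.0, 108.0], [-74.0, 26.0], [-11.0, 84.0], [-55.0, 94.0]]
   rect [-57.  88.] [ 90. 127.] ang -68
all area 110.0 L B R mean px [[246, 241], [256, 247], [269, 230], [257, 239]] bay [[-14.0, 141.0], [1.0, 118.0], [38.0, 165.0], [8.0, 143.0]]
   rect [  9. 135.] [61. 34.] ang 55
top area 202.0 L B R mean px [[216, 262], [244, 273], [245, 270], [233, 264]] bay [[-80.0, 69.0], [-36.0, 29.0], [-33.0, 36.0], [-51.0, 57.0]]
   rect [-56.  52.] [47. 48.] ang -89
```

View pics/s7c.png

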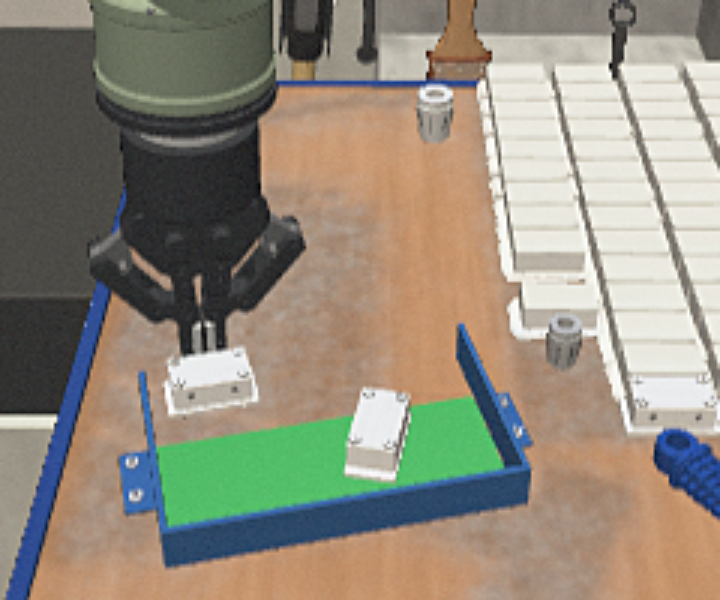

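The part is square to the bay, at crop (210,380), and clear of the left wall tip. I'll push it home.

```bash
python3 steer.py '0.004 0.003 0 0 0 0 0; -0.01 0 0 0 0 0 0; -0.012 0 0 0 0 0 0; -0.012 0 0 0 0 0 0; -0.012 0 0 0 0 0 0'
python3 steer.py '-0.01 0 0 0 0 0 0; -0.01 0 0 0 0 0 0; -0.006 0 0 0 0 0 0; 0 0 0 0 0 0 0' 
python3 steer.py '0.015 0 0 0 0 0 0; 0.02 0 0 0 0 0 0; 0 0 -0.03 0 0 0 0; 0 0 -0.04 0 0 0 0; 0 0 -0.04 0 0 0 0'
python3 steer.py '0.03 0 -0.02 0 0 0 0; 0.03 0 -0.02 0 0 0 0; 0.03 0 0 0 0 0 0; 0 0 0 0 0 0 0; 0 0 0 0 0 0 0'
python3 - <<'E'
from h import *
goto(-.058,.022,.0105); im=arm.grab_frame("side")
cv2.imwrite("pics/s8.png",cv2.resize(im[140:340,160:400],None,fx=3,fy=3)[:,:,::-1])
im=look("top",(175,420,150,295));
E
```

```text
clock: 11.45
position: [0.4664, -0.1019, 0.0124]
orientation: [-1.921, -2.463, 0.025]
wrist_force: [-0.7, 1.4, 0.3]
grip_width: -0.0001
grasp_force: 0.7
clock: 11.78
position: [0.4727, -0.1284, 0.0123]
orientation: [-1.925, -2.462, 0.026]
wrist_force: [-0.1, -0.0, -0.5]
grip_width: -0.0001
grasp_force: 0.0
clock: 12.2
position: [0.4658, -0.092, 0.1235]
orientation: [-1.919, -2.463, 0.027]
wrist_force: [0.7, -1.2, -0.4]
grip_width: -0.0003
grasp_force: 0.0
clock: 12.62
position: [0.4455, -0.0044, 0.163]
orientation: [-1.919, -2.466, 0.025]
wrist_force: [-0.1, -0.1, -1.0]
grip_width: 0.0002
grasp_force: 0.0
clock 12.6167 bay mm [-51.4 147.4] z 163.0 tool x deg 104.2 delta tool [-0.1259 -0.0036  0.1522] F [-0.1 -0.1 -1. ] tilt [-0.023 -0.003 -1.   ] w 0.0002404268080761865
top [204. 277.] area 127.0 centre mm [435. 215.] size [27. 25.] long axis deg 90
top [309. 274.] area 273.0 centre mm [441.  -4.] size [79. 21.] long axis deg 34
top [301. 290.] area 665.0 centre mm [409.  13.] size [177.  30.] long axis deg 35
top [386. 221.] area 277.5 centre mm [ 550. -165.] size [83. 21.] long axis deg 43
top [405. 223.] area 439.0 centre mm [ 546. -205.] size [123.  22.] long axis deg 39
top [318. 228.] area 1243.0 centre mm [540. -33.] size [ 76. 139.] long axis deg 128
top [204. 194.] area 142.5 centre mm [610. 221.] size [30. 30.] long axis deg 137
```

View pics/s8.png

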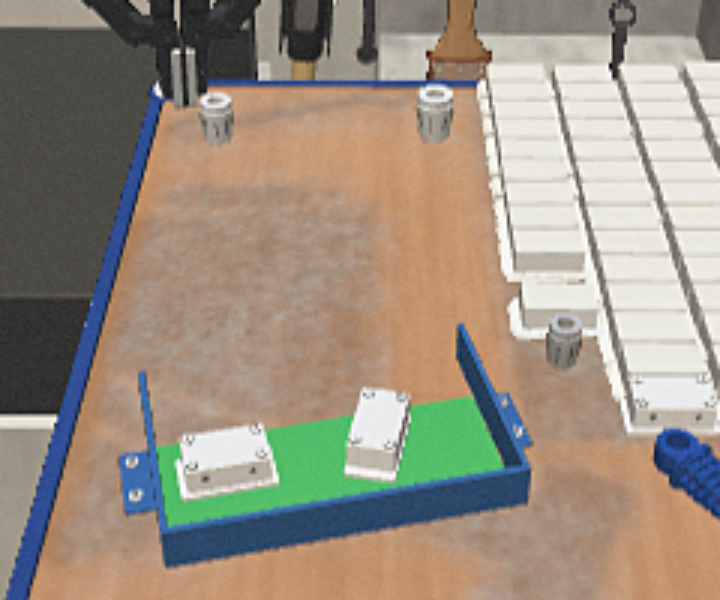

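Both parts are in the bay on the green, with top-face centres at crop (227,447) and (380,420). The collets haven't moved. I'll check the numbers.

Run:
```python
from h import *
c=lambda L:[(160+x/3,140+y/3) for x,y in L]
for p in ray("side",c([(227,447),(379,420)]),.022): print((bay(p)*1e3).round())
print("green front edge",[(bay(p)*1e3).round().tolist() for p in ray("side",c([(158,447),(475,398)]),0)])
```

```text
[-56.  -6.]
[30. -5.]
green front edge [[-93.0, 25.0], [97.0, 22.0]]
```

```bash
python3 -c "
from station import arm
print(arm.sign_off())"
```

```text
the job is handed in; nothing more can be done
None
```

I swept both parts flat into the bay, and their centres measure about 30 mm inside the front edge of the green patch; the collets were left alone, the hand is well clear, and I handed the job in at about 12.7 s.

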